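# Put a stray socket back in the push-to-open drawer

## Robot

A 7-joint arm with a two-finger parallel gripper is mounted at the origin on the work surface. World frame = base frame: x ahead of the robot, y to its left, z up, the work surface at z = 0. Lengths are in m, angles in rad, forces in N, time in s.
With the tool pointing down it reaches from about 0.4 to 0.925 m from the base axis. Payload 4.1 kg.
Tool frame: the origin (TCP) lies on the centre line of the jaws, within the pads' length; the fingertips stand 25 mm ahead of it and the grasp point (between the pads) lies 6 mm ahead of it (nose_length is the distance from the TCP to the fingertips, in m); z points along the fingers, y is the line along which they close (so a half turn about z gives the same grasp; the last joint's range is limited). The gripper opens to 85 mm and grips with 20 to 120 N. Pads are 22 mm wide; open, the fingers measure 114 mm over their backs; the gripper's body (76 mm by 85 mm) begins 54 mm behind the grasp point. The pads swing forward as they close: fully open they stand 13 mm farther back than shut.
Start: joints at [1.018, 0.398, 0.045, 1.537, -0.019, 1.207, -0.051], TCP at [0.285, -0.584, 0.256] pointing down, gripper open.
Joint ranges: [-2.82, 2.82], [-0.49, 2.23], [-1.37, 1.46], [0, 2.46], [-1.36, 4.5], [0.23, 2], [-2.94, 2.94]. Speed limits (rad/s): [2.57, 2.57, 3.14, 3.14, 3.14, 3.14, 3.14].

## Interface

Orientations are given as a 3x3 rotation matrix whose columns are the frame's x, y, z axes.
In Python, from plant import observe, grab_frame, camera_info, finish_job, nose_length gives the robot as it stands.
- The arm moves only by the shell command python3 -m jog 'ROWS'. ROWS is JSON, a list of rows, each a list of 7 numbers: the closure, from 0 (fully open) to 1 (shut), then the shift along the tool's x, y, z in mm, then the turn, a rotation vector about the tool's x, y, z in rad. In form: [[fingers, x, y, z, rx, ry, rz], ...]. A call has 1 to 8 rows; each row is the pose to reach, as a shift and turn from the pose commanded when the call began, along the tool's axes at that moment; what a row does not reach only later rows make up. A row lasts 1/10 s, in which the tool goes at most 50 mm and 8.59 degrees, less where a joint would pass 70% of its speed; a pose out of reach is approached as far as the arm can. A call with a gripper value outside its range is refused whole. The fingers move at their own pace and stop on an object; the grip force is fixed at half the most. Time passes only in rows, so rows that repeat a pose let the fingers close. It gives the time, the measured TCP pose, the force, the opening and the grip force at its end, in the units of the state.
- observe(): the state, without advancing time (a new reading comes with each control period).
- grab_frame(name): name is "scene" or "top" or "wrist"; returns (picture, depth): 384x512x3 uint8, red, green, blue; 384x512 float32, m along the optical axis (not along the pixel's ray), 0 where there is no reading.
- camera_info(name): a dict with "fovy" (degrees; the focal length in pixels is half the picture's height over the tangent of half this angle, whatever the lens; pixels are square), "cx", "cy" (the principal point, pixels), "rvec" (rotation vector, rad) and "tvec" (3), from world to camera coordinates, as OpenCV has them; the wrist camera has in their place "T_tool_cam" (4x4, takes a point from camera to tool coordinates, whose origin is the TCP and whose axes are the flange's). Camera axes: x right, y down, z forward; pixel columns grow to the right and rows downward; lengths in m; the calibration is good to about 2 mm. A picture is of the moment at which its call begins: read the wrist's pose just before it. camera_info takes no time and is no camera call.
- finish_job(): hands the job in; it is judged then, once.
The state is a dict: "time_s": time; "joint_pos": joint angles; "qvel": joint speeds; "joint_efforts": joint torques, N m; "tcp_pos": TCP position; "tool_rot": TCP orientation; "wrist_force": force on the tool from outside, world axes, zero at the start; "torque": the same for the moment, N m; "gripper_width": finger opening in m; "finger_force": force on a finger pad.
Only numpy, scipy, OpenCV 4.12 (cv2) and the standard library are available. Lean on these libraries where they do the work, as an engineer would, in place of code of your own. Each camera call takes 0.05 s, during which the arm holds its last target. There are 200 camera calls.

## Task

The socket with the orange band has been left out on the bench: put it back in its own empty pocket in the yellow-fronted drawer, which has no handle. Press the front gently straight in until the touch latch lets go and the drawer springs ajar, draw it open, gently stand the socket fully down in its pocket, then press the drawer gently shut until it latches and stays shut by itself. Feel for the latch, never force the drawer, and leave the other sockets in their pockets and the other tools on the bench as they are.

Things in the scene. Friction and masses are not known exactly. Their poses are not given: they have to be found in the camera images.
- cabinet: Bench-top drawer cabinet, dark grey steel, fixed: carcass 260 deep (x), 250 wide (y), 165 mm high. Origin: centre of its underside, on the bench; x points inward (front to back), z up. Carcass face at x = -130 mm; top panel 157 to 165 mm above the bench. The upper drawer has a plain yellow front; the black lower front with a key lock (15 to 77 mm up) is fixed, its outside 16 mm off the face.
- drawer (a joint): Upper drawer's travel (m) along the cabinet's -x: 0 latched, 0.15 fully out, negative pressed in past the latch. Latched, it cannot be pulled. Pressed in 4 to 14 mm (each latch is set differently) the latch lets go; a hard stop follows only 1 to 2 mm deeper. It moves only when the finger is withdrawn: a spring then drives it out to 0.055-0.07 at up to 0.25 m/s and it stays there.
- drawer_front (a point): Centre of the yellow front's outer face, riding with the drawer; axes as the cabinet's. Plate 14 thick, 246 wide, 81 mm high (84 to 165 mm up), shut 17 mm off the carcass. To relatch, press in past 0 to the same depth as for release; let go, it returns to 0 and holds. Too early, it springs out; once more, it opens. Pushing takes 5 to 9 N before the stop; over 15 N on the stop breaks the latch.
- drawer_rim (a point): Middle of the top edge of the front's back face (14 mm behind the outer face, 165 mm up), riding with the drawer; axes as the cabinet's. From here the drawer is drawn: ajar, it stays put and slides freely (friction about 1 N). The first 45 mm behind this face are empty down to the floor, 92 mm up; side walls 4 mm thick, 210 mm apart inside, reach 135 mm up.
- pocket_orange (a point): Centre of the floor of the empty pocket (orange dash on the tray before it), riding with the drawer; axes as the cabinet's. Round, 30.5 mm bore, 22 mm deep, in a black tray with its top 118 mm and pocket floor 96 mm up. 80 mm behind the rim, 21.5 mm to +y of the middle. Draw the drawer out 0.11 or more to reach it from above. A socket standing on the tray's top will not pass under the top panel.
- socket_orange: Steel socket with an orange band near its top, 28 mm diameter, 50 mm high, about 0.14 kg, standing upright on the bench. Origin: centre of its underside; z is its axis, up. In its pocket its top 28 mm stay free to hold.
- socket_blue: Steel socket, blue band, 22 mm diameter, 50 mm high, standing in its own pocket in the drawer. Origin: centre of its underside.
- socket_green: Steel socket, green band, 25 mm diameter, 50 mm high, standing in its own pocket, the nearest neighbour (50 mm) of the empty one. Origin: centre of its underside.
- socket_red: Steel socket, red band, 33 mm diameter, 50 mm high, standing in its own pocket, 54.5 mm to the left of the empty one. Origin: centre of its underside.
- pocket_blue (a point): Centre of the floor of the blue socket's pocket.
- pocket_green (a point): Centre of the floor of the green socket's pocket.
- pocket_red (a point): Centre of the floor of the red socket's pocket.
- battery: Bystander: black and yellow slide-on tool battery, 75 by 112 by 59 mm high. Origin: centre of its underside.
- tape_measure: Bystander: yellow tape measure standing on edge, 68 by 42 by 66 mm high. Origin: centre of its underside.
- impact_wrench: Bystander: cordless impact wrench lying on its side, about 170 by 190 by 66 mm. Origin: under the middle of its motor housing, on the bench.
- ratchet: Bystander: ratchet handle lying flat, 250 mm long, 37 mm high. Origin: middle of its length, on the bench.
Not all that is in view belongs to the job. Leave any purple look-alike of the socket_orange alone.

How it is judged:
By the outcome, as a careful person would: the job done as asked, in the order asked, and still so for the second after the job is handed in, with the robot touching nothing.
It also fails if it takes over 72 s, if anything falls off the work surface, if the arm or the gripper's body presses on something with over 40 N, if the wrist force passes 120 N, or if a joint passes its speed limit or range.

## Working session

There is one attempt and no reset: what is moved stays moved. The work goes in short steps, Python scripts to look and compute and a shell command to move; the robot and the scene stay as the last step left them, time stands still between calls to the robot, and variables do not carry over. Pictures are saved under pics/ and viewed, at most 12 in all, crops included, and the job is handed in when it is done.

```bash
mkdir -p pics; ls; cat > h.py <<'E'
import numpy as np,cv2
from plant import *
def K(name,shape=(384,512)):
    c=camera_info(name);f=shape[0]/2/np.tan(np.radians(c["fovy"])/2)
    return c,f
def pose(name,s=None):
    c,f=K(name)
    if "T_tool_cam" in c:
        s=s or observe();T=np.eye(4);T[:3,:3]=s["tool_rot"];T[:3,3]=s["tcp_pos"]
        T=T@np.array(c["T_tool_cam"]);return c,f,T[:3,:3],T[:3,3]
    R=cv2.Rodrigues(np.array(c["rvec"],float))[0];return c,f,R.T,-R.T@np.array(c["tvec"],float).ravel()
def cloud(name,d,s=None):
    c,f,R,t=pose(name,s);v,u=np.mgrid[:384,:512]
    P=np.stack([(u-c["cx"])/f*d,(v-c["cy"])/f*d,d],-1);return P@R.T+t
def ray(name,u,v,z,s=None):
    c,f,R,t=pose(name,s);r=R@np.array([(u-c["cx"])/f,(v-c["cy"])/f,1]);return t+r*(z-t[2])/r[2]
def proj(name,p,s=None):
    c,f,R,t=pose(name,s);q=R.T@(np.array(p)-t);return f*q[0]/q[2]+c["cx"],f*q[1]/q[2]+c["cy"]
E
python3 - <<'E'
from h import *
s=observe();print({k:np.round(v,3).tolist() for k,v in s.items()},nose_length)
ims=[]
for n in("scene","top","wrist"):
    p,d=grab_frame(n);np.savez(f"{n}0.npz",p=p,d=d)
    cv2.imwrite(f"pics/{n}0.png",cv2.resize(p[...,::-1],(768,576),interpolation=cv2.INTER_CUBIC)); print(n,camera_info(n),(d>0).mean())
E
```

```text
pics
{'time_s': 0.0, 'joint_pos': [1.018, 0.399, 0.045, 1.538, -0.019, 1.207, -0.051], 'qvel': [-0.001, -0.001, 0.001, 0.0, -0.001, 0.0, -0.002], 'joint_efforts': [-0.001, -47.512, 1.365, -25.422, 0.012, 0.01, 0.0], 'tcp_pos': [0.285, -0.584, 0.255], 'tool_rot': [[0.899, 0.439, -0.001], [0.439, -0.899, 0.002], [-0.0, -0.002, -1.0]], 'wrist_force': [-0.53, 0.928, 0.329], 'torque': [-0.014, -0.073, -0.027], 'finger_force': 0.0, 'gripper_width': 0.086} 0.025
scene {'fovy': 51.682316601195055, 'cx': 258.68998313411987, 'cy': 191.22356063986945, 'rvec': array([ 1.18643882,  2.30594788, -0.98463953]), 'tvec': array([ 0.33662823, -0.25786272,  1.76696821])} 0.9959869384765625
top {'fovy': 44.24732478561443, 'cx': 257.4701919586127, 'cy': 185.11477921438893, 'rvec': array([ 2.18877206, -2.13790531,  0.07450722]), 'tvec': array([0.01930699, 0.64164258, 1.50269533])} 0.9957682291666666
wrist {'fovy': 59.34920478638267, 'cx': 254.7776614506183, 'cy': 191.99436626522146, 'T_tool_cam': array([[ 4.81218158e-05, -9.55168724e-01, -2.96061998e-01,
         7.48413593e-02],
       [ 9.99999926e-01, -6.73180494e-05,  3.79724208e-04,
         1.21149791e-03],
       [-3.82631003e-04, -2.96061994e-01,  9.55168650e-01,
        -1.17373506e-01],
       [ 0.00000000e+00,  0.00000000e+00,  0.00000000e+00,
         1.00000000e+00]])} 0.9959004720052084
```

View pics/top0.png

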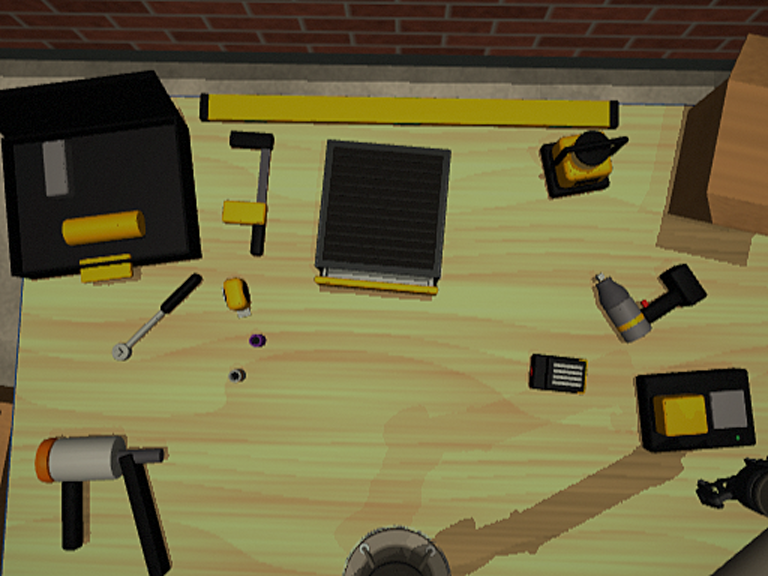

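View pics/scene0.png

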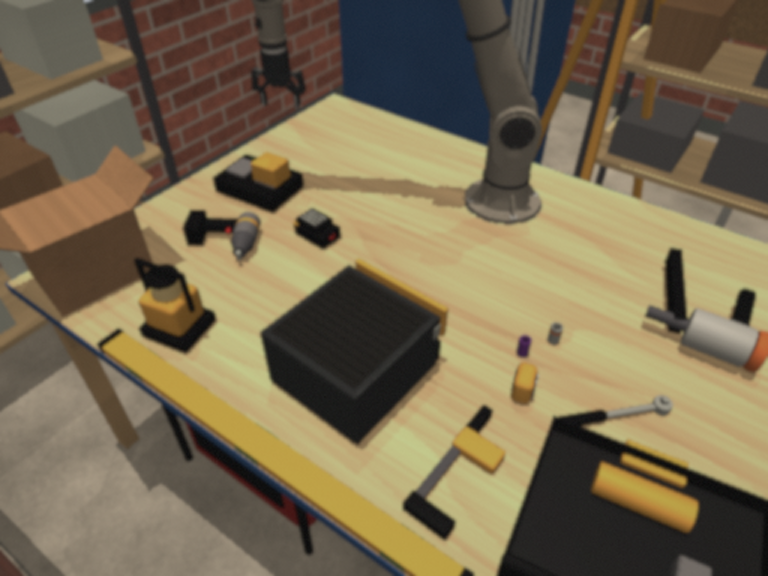

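The top view shows the cabinet at (385,210) and two candidate sockets: purple at (258,341) and steel-grey at (237,376). The grey one fits socket_orange, so I'll check it in an enlarged crop while I measure the cabinet.

```bash
python3 - <<'E'
from h import *
a=np.load("top0.npz");s=np.load("scene0.npz")
c1=cv2.resize(a["p"][210:265,140:195,::-1],(390,390),interpolation=cv2.INTER_CUBIC)
c2=cv2.resize(s["p"][200:250,340:390,::-1],(390,390),interpolation=cv2.INTER_CUBIC)
cv2.imwrite("pics/crop1.png",np.hstack([c1,c2]))
X=cloud("top",a["d"]);z=X[...,2]
u0,v0,u1,v1=190,85,320,210
m=np.zeros(z.shape,bool);m[v0:v1,u0:u1]=1
top=m&(np.abs(z-.165)<.012)
hsv=cv2.cvtColor(a["p"],cv2.COLOR_RGB2HSV)
yel=m&(hsv[...,0]>15)&(hsv[...,0]<35)&(hsv[...,1]>180)&(z>.14)
roof=top&~(hsv[...,1]>100)
n,l,st,ce=cv2.connectedComponentsWithStats(roof.astype(np.uint8));k=1+st[1:,4].argmax();print(st[k])
for nm,mm in(("roof",l==k),("yel",yel)):
    P=X[mm];print(nm,mm.sum(),"z med",np.median(P[:,2]))
    # rays on z=.165
    vv,uu=np.where(mm);Q=np.array([ray("top",u,v,.165)[:2] for u,v in zip(uu,vv)])
    r=cv2.minAreaRect((Q*1000).astype(np.float32));print(r);print(cv2.boxPoints(r).round(1).tolist())
# sockets
for nm,(u,v) in dict(purple=(172,227),grey=(158,250)).items():
    mm=np.zeros(z.shape,bool);mm[v-10:v+10,u-10:u+10]=1;P=X[mm&(z>.03)]
    print(nm,len(P),P.mean(0).round(4),P[:,2].max().round(3),(P.min(0)/2+P.max(0)/2).round(4))
E
```

```text
[ 210   93   91   93 7085]
roof 7085 z med 0.16566830047467884Traceback (most recent call last):
  File "<stdin>", line 17, in <module>
  File "h.py", line 16, in ray
    c,f,R,t=pose(name,s);r=R@np.array([(u-c["cx"])/f,(v-c["cy"])/f,1]);return t+r*(z-t[2])/r[2]
            ~~~~^^^^^^^^
  File "h.py", line 7, in pose
    c,f=K(name)
        ~^^^^^^
  File "h.py", line 4, in K
    c=camera_info(name);f=shape[0]/2/np.tan(np.radians(c["fovy"])/2)
ValueError: time passes only in moves, steps and waits
```

View pics/crop1.png

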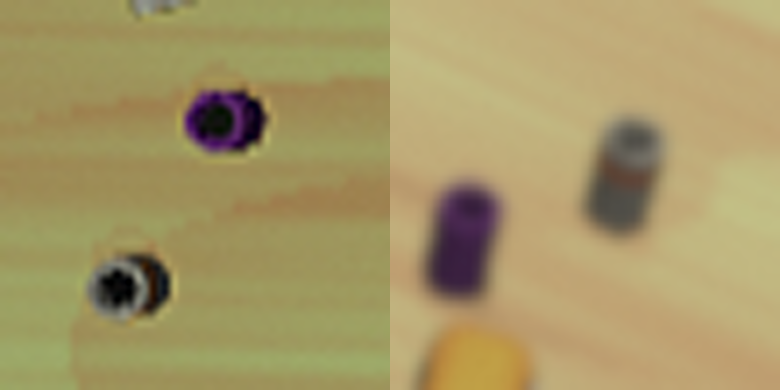

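The crop shows the steel socket with an orange band at top-image (158,250). The purple one is the look-alike, so I'll leave it alone.

```bash
sed -i 's/^def K/import functools\n@functools.cache\ndef K/' h.py; sed -i 's/c,f=K(name)$/c,f=K(name)/' h.py
cat >> h.py <<'E'
def planar(name,uv,z,s=None):
    c,f,R,t=pose(name,s);uv=np.asarray(uv,float)
    r=np.c_[(uv[:,0]-c["cx"])/f,(uv[:,1]-c["cy"])/f,np.ones(len(uv))]@R.T
    return t+r*((z-t[2])/r[:,2])[:,None]
E
python3 - <<'E'
from h import *
a=np.load("top0.npz")
X=cloud("top",a["d"]);z=X[...,2]
m=np.zeros(z.shape,bool);m[85:210,190:320]=1
hsv=cv2.cvtColor(a["p"],cv2.COLOR_RGB2HSV)
yel=m&(hsv[...,0]>15)&(hsv[...,0]<35)&(hsv[...,1]>180)&(z>.15)
roof=m&(np.abs(z-.165)<.012)&~(hsv[...,1]>100)
for nm,mm in(("roof",roof),("yel",yel)):
    vv,uu=np.where(mm);Q=planar("top",np.c_[uu,vv],.165)[:,:2]
    print(nm,mm.sum(),np.median(X[mm][:,2]))
    r=cv2.minAreaRect((Q*1000).astype(np.float32));print(r);print(cv2.boxPoints(r).round(1).tolist())
for nm,(u,v) in dict(purple=(172,227),grey=(158,250)).items():
    mm=np.zeros(z.shape,bool);mm[v-10:v+10,u-10:u+10]=1;P=X[mm&(z>.03)]
    print(nm,len(P),P.mean(0).round(4),P[:,2].max().round(3),((P.min(0)+P.max(0))/2).round(4))
E
```

```text
roof 7085 0.16566830047467884
((767.93994140625, 41.89434814453125), (249.4909210205078, 259.8604736328125), 86.10132598876953)
[[629.7999877929688, -73.69999694824219], [889.0999755859375, -91.4000015258789], [906.0999755859375, 157.5], [646.7999877929688, 175.1999969482422]]
yel 388 0.16390951073848514
((613.8466186523438, 51.83360290527344), (241.04722595214844, 14.696490287780762), 86.15253448486328)
[[598.4000244140625, -67.9000015258789], [613.0999755859375, -68.9000015258789], [629.2999877929688, 171.60000610351562], [614.5999755859375, 172.60000610351562]]
purple 70 [0.4989 0.2965 0.1077] 1.555 [0.4989 0.1604 0.7929]
grey 69 [0.4232 0.3502 0.0433] 0.055 [0.4219 0.3504 0.0426]
```

```bash
cat >> h.py <<'E'
from scipy.spatial.transform import Rotation as Ro
C=np.array([.7679,.0419,0]);TH=np.radians(-3.9)
EX=np.array([np.cos(TH),np.sin(TH),0]);EY=np.array([-np.sin(TH),np.cos(TH),0])
def cab(x,y,z): return C+EX*x+EY*y+np.array([0,0,z])
def go(p,yaw=TH):
    s=observe();R=np.array(s["tool_rot"]);c,n=np.cos(yaw),np.sin(yaw)
    G=np.array([[c,n,0],[n,-c,0],[0,0,-1]])
    print("t",s["time_s"],"shift",((np.array(p)-s["tcp_pos"])@R*1000).round(1),"rot",Ro.from_matrix(R.T@G).as_rotvec().round(3))
E
python3 -c "
from h import *
go(cab(-.24,0,.25))"
```

```text
t 0.15 shift [ 500.5 -470.2    6.2] rot [-0.001  0.     0.522]
```

```bash
python3 -m jog '[[1,500.5,-470.2,6,0,0,0.522],[1,500.5,-470.2,6,0,0,0.522],[1,500.5,-470.2,6,0,0,0.522],[1,500.5,-470.2,6,0,0,0.522],[1,500.5,-470.2,6,0,0,0.522],[1,500.5,-470.2,6,0,0,0.522],[1,500.5,-470.2,6,0,0,0.522],[1,500.5,-470.2,6,0,0,0.522]]'; python3 -c "
from h import *
go(cab(-.24,0,.25))"
```

```text
time_s: 0.95
tcp_pos: [0.4265, -0.21, 0.2528]
tool_rot: [[0.998, -0.068, 0.0], [-0.068, -0.998, -0.0], [0.0, 0.0, -1.0]]
wrist_force: [0.6, -0.3, 0.5]
gripper_width: -0.0003
finger_force: 0.0
t 0.95 shift [  83.4 -274.6    2.8] rot [ 0. -0. -0.]
```

```bash
python3 -m jog '[[1,83.4,-274.6,2.8,0,0,0],[1,83.4,-274.6,2.8,0,0,0],[1,83.4,-274.6,2.8,0,0,0],[1,83.4,-274.6,2.8,0,0,0],[1,83.4,-274.6,2.8,0,0,0],[1,83.4,-274.6,2.8,0,0,0],[1,83.4,-274.6,50,0,0,0],[1,83.4,-274.6,100,0,0,0]]'; python3 - <<'E'
from h import *
s=observe();p,d=grab_frame("wrist");cv2.imwrite("pics/w1.png",p[...,::-1])
go(cab(-.20,0,.130))
E
```

```text
time_s: 1.75
tcp_pos: [0.5301, 0.0584, 0.1532]
tool_rot: [[0.998, -0.065, 0.005], [-0.065, -0.998, 0.001], [0.005, -0.001, -1.0]]
wrist_force: [0.5, -0.2, -1.0]
gripper_width: 0.0004
finger_force: 0.0
t 1.8 shift [45.7 -2.4 13.2] rot [0.002 0.013 0.002]
```

View pics/w1.png

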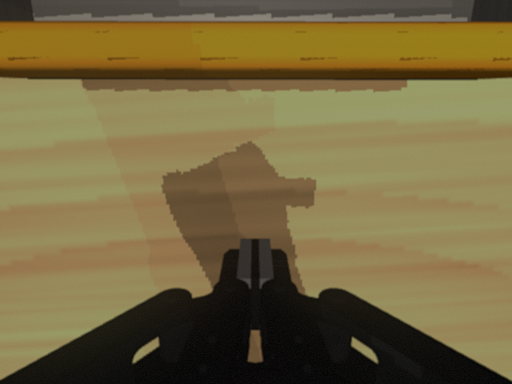

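The wrist view shows the shut fingers (tip at 255,240) squarely in front of the yellow front (rows 22-78). Next I'll lower the tool and approach slowly.

```bash
python3 -m jog '[[1,40,-2.4,13.5,0,0.005,0],[1,58,-2.4,13.5,0,0.005,0],[1,66,-2.4,13.5,0,0.005,0],[1,66,-2.4,13.5,0,0.005,0],[1,68,-2.4,13.5,0,0.005,0],[1,69,-2.4,13.5,0,0.005,0]]'; python3 -c "
from h import *
s=observe();print(np.round(s['tcp_pos'],4),s['wrist_force']);go(cab(-.172,0,.130))"
```

```text
time_s: 2.4
tcp_pos: [0.5966, 0.054, 0.1399]
tool_rot: [[0.998, -0.068, 0.005], [-0.068, -0.998, -0.001], [0.005, 0.0, -1.0]]
wrist_force: [-1.1, -0.3, 0.5]
gripper_width: -0.0004
finger_force: 0.0
[0.5966 0.054  0.1399] [-1.11813556 -0.32743017  0.50925434]
t 2.4 shift [-0.3  0.4  9.9] rot [ 0.    -0.005  0.   ]
```

```bash
cat > f.py <<'E'
from h import *
s=observe();p=np.array(s['tcp_pos'])-C;print("x",round(p@EX*1000,2),"y",round(p@EY*1000,2),"z",round(p[2]*1000,1),"Fx",round(float(np.array(s['wrist_force'])@EX),2))
E
for i in 1; do python3 -m jog '[[1,1,0,0,0,0,0],[1,2,0,0,0,0,0],[1,2,0,0,0,0,0]]' >/dev/null; python3 f.py; done
python3 -m jog '[[1,1,0,0,0,0,0],[1,2,0,0,0,0,0],[1,2,0,0,0,0,0]]' >/dev/null; python3 f.py
```

```text
x -171.1 y 0.54 z 139.1 Fx -6.08
x -169.61 y 0.62 z 138.9 Fx -6.09
```

```bash
python3 -m jog '[[1,1,0,0,0,0,0],[1,1,0,0,0,0,0]]' >/dev/null; python3 f.py
python3 -m jog '[[1,0.7,0,0,0,0,0],[1,0.7,0,0,0,0,0]]' >/dev/null; python3 f.py
```

```text
x -168.67 y 0.61 z 138.9 Fx -5.91
x -168.05 y 0.62 z 138.8 Fx -7.76
```

```bash
python3 -m jog '[[1,0.7,0,0,0,0,0],[1,0.7,0,0,0,0,0]]' >/dev/null; python3 f.py
python3 -m jog '[[1,0.7,0,0,0,0,0],[1,0.7,0,0,0,0,0]]' >/dev/null; python3 f.py
```

```text
x -167.37 y 0.65 z 138.8 Fx -6.58
x -166.71 y 0.67 z 138.8 Fx -7.0
```

```bash
python3 -m jog '[[1,0.7,0,0,0,0,0],[1,0.7,0,0,0,0,0]]' >/dev/null; python3 f.py
python3 -m jog '[[1,0.7,0,0,0,0,0],[1,0.7,0,0,0,0,0]]' >/dev/null; python3 f.py
```

```text
x -166.0 y 0.66 z 138.8 Fx -5.93
x -165.32 y 0.62 z 138.8 Fx -6.67
```

```bash
python3 -m jog '[[1,0.7,0,0,0,0,0],[1,0.7,0,0,0,0,0]]' >/dev/null; python3 f.py
python3 -m jog '[[1,0.7,0,0,0,0,0],[1,0.7,0,0,0,0,0]]' >/dev/null; python3 f.py
```

```text
x -164.64 y 0.67 z 138.8 Fx -6.42
x -163.94 y 0.68 z 138.8 Fx -7.11
```

```bash
echo 'import sys;sys.exit(abs(np.array(s["wrist_force"])@EX)>9)' >> f.py
python3 -m jog '[[1,0.5,0,0,0,0,0],[1,0.5,0,0,0,0,0]]' >/dev/null; python3 f.py &&
python3 -m jog '[[1,0.5,0,0,0,0,0],[1,0.5,0,0,0,0,0]]' >/dev/null; python3 f.py &&
python3 -m jog '[[1,0.5,0,0,0,0,0],[1,0.5,0,0,0,0,0]]' >/dev/null; python3 f.py
```

```text
x -163.5 y 0.64 z 138.8 Fx -6.76
x -163.5 y 0.64 z 138.8 Fx -6.76
x -163.5 y 0.64 z 138.8 Fx -6.76False
False
False
```

```bash
sed -i 's/sys.exit(\(.*\))$/sys.exit(int(\1))/' f.py; tail -1 f.py
python3 -m jog '[[1,0.5,0,0,0,0,0],[1,0.5,0,0,0,0,0]]' >/dev/null; python3 f.py &&
python3 -m jog '[[1,0.5,0,0,0,0,0],[1,0.5,0,0,0,0,0]]' >/dev/null && python3 f.py &&
python3 -m jog '[[1,0.5,0,0,0,0,0],[1,0.5,0,0,0,0,0]]' >/dev/null && python3 f.py
```

```text
import sys;sys.exit(int(abs(np.array(s["wrist_force"])@EX)>9))
x -163.0 y 0.66 z 138.8 Fx -6.36
x -162.52 y 0.67 z 138.8 Fx -6.72
x -162.05 y 0.67 z 138.8 Fx -7.2
```

```bash

python3 -m jog '[[1,0.5,0,0,0,0,0],[1,0.5,0,0,0,0,0]]' >/dev/null; python3 f.py &&
python3 -m jog '[[1,0.5,0,0,0,0,0],[1,0.5,0,0,0,0,0]]' >/dev/null && python3 f.py &&
python3 -m jog '[[1,0.5,0,0,0,0,0],[1,0.5,0,0,0,0,0]]' >/dev/null && python3 f.py
```

```text
x -161.54 y 0.67 z 138.8 Fx -7.49
x -161.03 y 0.65 z 138.8 Fx -7.31
x -160.54 y 0.67 z 138.8 Fx -7.25
```

```bash

python3 -m jog '[[1,0.5,0,0,0,0,0],[1,0.5,0,0,0,0,0]]' >/dev/null; python3 f.py &&
python3 -m jog '[[1,0.5,0,0,0,0,0],[1,0.5,0,0,0,0,0]]' >/dev/null && python3 f.py &&
python3 -m jog '[[1,0.5,0,0,0,0,0],[1,0.5,0,0,0,0,0]]' >/dev/null && python3 f.py
```

```text
x -160.06 y 0.66 z 138.8 Fx -6.68
x -159.52 y 0.65 z 138.8 Fx -6.22
x -158.95 y 0.65 z 138.8 Fx -6.54
```

```bash

python3 -m jog '[[1,-40,0,0,0,0,0],[1,-90,0,0,0,0,0],[1,-110,0,0,0,0,0],[1,-110,0,0,0,0,0],[1,-110,0,0,0,0,0],[1,-110,0,0,0,0,0]]'; python3 - <<'E'
from h import *
s=observe();p,d=grab_frame("wrist");cv2.imwrite("pics/w2.png",p[...,::-1])
X=cloud("wrist",d,s);hsv=cv2.cvtColor(p,cv2.COLOR_RGB2HSV)
m=(hsv[...,0]>15)&(hsv[...,0]<35)&(hsv[...,1]>180)&(X[...,2]>.155)
q=(X[m]-C);print(m.sum(),np.percentile(q@EX*1000,[2,50,98]),s["time_s"])
E
```

```text
time_s: 7.2
tcp_pos: [0.5042, 0.0604, 0.1394]
tool_rot: [[0.998, -0.069, 0.008], [-0.069, -0.998, 0.0], [0.007, -0.001, -1.0]]
wrist_force: [-0.0, 0.0, 1.0]
gripper_width: 0.0001
finger_force: 0.0
107 [-272.46265935 -247.93645505 -189.70120042] 7.2
```

View pics/w2.png

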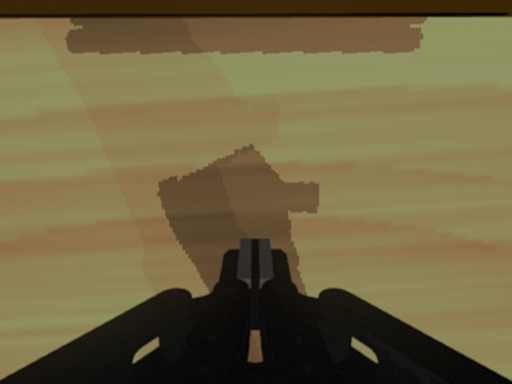

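```bash
python3 - <<'E'
from h import *
for z in(.165,.084): print(z,(planar("wrist",[[255,14]],z)-C)@EX*1000)
p,d=grab_frame("top");np.savez("top1.npz",p=p,d=d)
X=cloud("top",d);hsv=cv2.cvtColor(p,cv2.COLOR_RGB2HSV)
m=(hsv[...,0]>15)&(hsv[...,0]<35)&(hsv[...,1]>180)&(X[...,2]>.15)&(X[...,2]<.18);m[:150]=0;m[:,:190]=0;m[:,320:]=0
q=(X[m]-C);print(m.sum(),np.percentile(q@EX*1000,[2,50,98]))
E
```

```text
0.165 [-171.86103709]
0.084 [-156.08332992]
390 [-160.6069434  -154.09391073 -147.22334533]
```

Still shut: the latch sits deeper. I'll press again and go further.

```bash
python3 f.py; python3 -m jog '[[1,45,0,0,0,0,0],[1,80,0,0,0,0,0],[1,88,0,0,0,0,0],[1,91,0,0,0,0,0],[1,94,0,0,0,0,0],[1,97,0,0,0,0,0],[1,100,0,0,0,0,0],[1,102,0,0,0,0,0]]' >/dev/null;python3 f.py;  python3 -m jog '[[1,1,0,0,0,0,0],[1,2,0,0,0,0,0],[1,2,0,0,0,0,0]]' >/dev/null;python3 f.py
```

```text
x -264.75 y 0.45 z 139.0 Fx -0.51
x -167.77 y 0.58 z 138.8 Fx -7.76
x -165.72 y 0.56 z 138.8 Fx -6.27
```

```bash
python3 -m jog '[[1,1.5,0,0,0,0,0],[1,3,0,0,0,0,0],[1,4.5,0,0,0,0,0],[1,6,0,0,0,0,0],[1,6.5,0,0,0,0,0],[1,6.5,0,0,0,0,0]]' >/dev/null;python3 f.py &&
python3 -m jog '[[1,0.4,0,0,0,0,0],[1,0.4,0,0,0,0,0]]' >/dev/null && python3 f.py &&
python3 -m jog '[[1,0.4,0,0,0,0,0],[1,0.4,0,0,0,0,0]]' >/dev/null && python3 f.py &&
python3 -m jog '[[1,0.4,0,0,0,0,0],[1,0.4,0,0,0,0,0]]' >/dev/null && python3 f.py
```

```text
x -159.34 y 0.61 z 138.8 Fx -6.61
x -158.97 y 0.59 z 138.8 Fx -6.87
x -158.51 y 0.62 z 138.8 Fx -7.02
x -158.12 y 0.61 z 138.8 Fx -5.74
```

```bash
python3 -m jog '[[1,0.4,0,0,0,0,0],[1,0.4,0,0,0,0,0]]' >/dev/null;python3 f.py &&
python3 -m jog '[[1,0.3,0,0,0,0,0],[1,0.3,0,0,0,0,0]]' >/dev/null && python3 f.py &&
python3 -m jog '[[1,0.3,0,0,0,0,0],[1,0.3,0,0,0,0,0]]' >/dev/null && python3 f.py
```

```text
x -157.8 y 0.57 z 138.8 Fx -5.97
x -157.49 y 0.59 z 138.8 Fx -6.2
x -157.23 y 0.59 z 138.8 Fx -6.03
```

The force dropped from about 7 N to 6 N at x≈-158.3 and stayed there, which is probably the click. I'll withdraw briskly.

```bash

python3 -m jog '[[1,-45,0,0,0,0,0],[1,-95,0,0,0,0,0],[1,-125,0,0,0,0,0],[1,-125,0,0,0,0,0]]'; cat > t.py <<'E'
from h import *
p,d=grab_frame("top");np.savez("top1.npz",p=p,d=d)
X=cloud("top",d);hsv=cv2.cvtColor(p,cv2.COLOR_RGB2HSV)
m=(hsv[...,0]>15)&(hsv[...,0]<35)&(hsv[...,1]>180)&(X[...,2]>.15)&(X[...,2]<.18);m[:150]=0;m[:,:190]=0;m[:,320:]=0
q=(X[m]-C);print(m.sum(),np.percentile(q@EX*1000,[2,50,98]))
E
python3 t.py;python3 f.py
```

```text
time_s: 10.6
tcp_pos: [0.4847, 0.0612, 0.1383]
tool_rot: [[0.998, -0.066, 0.001], [-0.066, -0.998, -0.003], [0.001, 0.002, -1.0]]
wrist_force: [-0.2, 0.5, 0.0]
gripper_width: 0.0004
finger_force: 0.0
379 [-205.82491368 -199.3661031  -192.76092373]
x -280.56 y 0.26 z 139.0 Fx 0.37
```

```bash

python3 -m jog '[[1,0,0,-50,0,0,0],[1,20,0,-80,0,0,0],[1,60,0,-80,0,0,0]]'|head -2; python3 t.py;python3 f.py
```

```text
time_s: 10.95
tcp_pos: [0.5528, 0.0581, 0.225]
137 [-216.96221752 -210.72236646 -203.90982689]
x -208.97 y 0.44 z 222.8 Fx 7.12
```

```bash

python3 -m jog '[[1,32,0,0,0,0,0],[1,32,0,0,0,0,0],[1,32,0,0,0,0,0]]'|head -2; python3 t.py;python3 f.py; python3 -c "
from h import *
go(cab(-.178,0,.15))"
```

```text
time_s: 11.3
tcp_pos: [0.5821, 0.0549, 0.2187]
182 [-217.20443382 -210.72035361 -203.97471044]
x -187.02 y 0.43 z 218.8 Fx 0.46
t 11.35 shift [ 8.7  0.4 68.8] rot [-0.    -0.004 -0.   ]
```

```bash

python3 -m jog '[[1,8.7,0,30,0,0,0],[1,8.7,0,68,0,0,0],[1,8.7,0,68,0,0,0],[1,2,0,68,0,0,0],[1,-4,0,68,0,0,0],[1,-8,0,68,0,0,0],[1,-14,0,68,0,0,0],[1,-20,0,68,0,0,0]]'|sed -n '1,2p;4p'; python3 f.py
```

```text
time_s: 12.15
tcp_pos: [0.5626, 0.0566, 0.1527]
wrist_force: [2.5, 0.6, 1.3]
x -205.86 y 0.75 z 152.7 Fx 2.47
```

```bash

python3 -m jog '[[1,-9,0,0,0,0,0],[1,-18,0,0,0,0,0],[1,-27,0,0,0,0,0],[1,-36,0,0,0,0,0],[1,-45,0,0,0,0,0],[1,-52,0,0,0,0,0],[1,-56,0,0,0,0,0],[1,-58,0,0,0,0,0]]'|sed -n '1,2p;4p'; python3 t.py; python3 f.py
```

```text
time_s: 12.95
tcp_pos: [0.503, 0.0604, 0.1511]
wrist_force: [1.7, -0.3, 5.7]
167 [-291.74655402 -285.53928584 -279.56814374]
x -265.82 y 0.4 z 151.1 Fx -0.25
```

```bash

python3 -m jog '[[1,6,0,0,0,0,0],[1,8,0,-30,0,0,0],[1,8,0,-80,0,0,0],[1,58,-10,-110,0,0,0],[1,78,-21,-130,0,0,0],[1,78,-21,-130,0,0,0],[1,78,-21,-130,0,0,0]]'|sed -n '1,2p;4p'; python3 - <<'E'
from h import *
s=observe();p,d=grab_frame("wrist");np.savez("w3.npz",p=p,d=d,R=s["tool_rot"],t=s["tcp_pos"]);cv2.imwrite("pics/w3.png",p[...,::-1])
E
python3 t.py
```

```text
time_s: 13.7
tcp_pos: [0.5811, 0.0762, 0.2799]
wrist_force: [-0.9, 1.2, -0.6]
180 [-288.61484083 -282.05790532 -275.79122234]
```

View pics/w3.png

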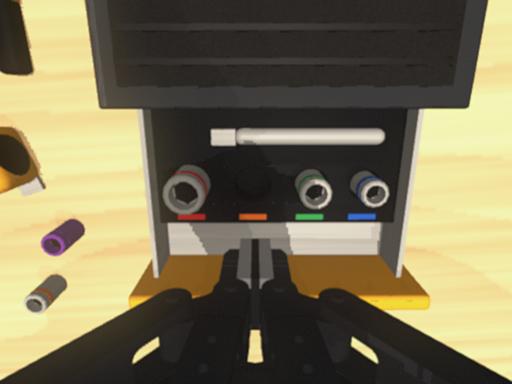

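```bash
python3 - <<'E'
from h import *
go([.4225,.3504,.16])
a=np.load("w3.npz");p,d=a["p"],a["d"];s=dict(tool_rot=a["R"],tcp_pos=a["t"])
X=cloud("wrist",d,s);q=X-C;
hsv=cv2.cvtColor(p,cv2.COLOR_RGB2HSV).astype(int)
# dashes
for n,(lo,hi) in dict(red=(0,6),orange=(7,17),green=(45,85),blue=(105,125)).items():
    m=(hsv[...,0]>=lo)&(hsv[...,0]<=hi)&(hsv[...,1]>150)&(hsv[...,2]>100);m[:208]=0;m[225:]=0;m[:,:165]=0;m[:,400:]=0
    v,u=np.where(m);
    if len(u): P=planar("wrist",[[u.mean(),v.mean()]],.118,s)[0]-C;print(n,len(u),u.mean(),v.mean(),(P@EX*1000).round(1),(P@EY*1000).round(1))
z=q[...,2];print("tray z",np.median(z[200:212,225:290]))
m=(z<.112)&(z>.08);m[:160]=0;m[208:]=0;m[:,:225]=0;m[:,290:]=0
v,u=np.where(m);print("hole",len(u),u.min(),u.max(),v.min(),v.max())
print("hole3d",((q[m]@EX).min(),(q[m]@EX).max(),(q[m]@EY).min(),(q[m]@EY).max()))
# bar
b=q[125:150,240:380];b=b[b[...,2]>.122];print("bar",b[:,2].max(),np.percentile(b@EX,[2,98]))
g=cv2.cvtColor(p,cv2.COLOR_RGB2GRAY)[150:215,215:300];g=np.clip(g.astype(float)*5,0,255).astype(np.uint8)
cv2.imwrite("pics/hole.png",cv2.resize(g,None,fx=6,fy=6,interpolation=cv2.INTER_CUBIC))
E
```

```text
t 13.8 shift [-176.  -263.8  118.6] rot [ 0.002  0.    -0.   ]
red 151 191.78807947019868 216.72847682119206 -222.5 75.7
orange 167 252.5808383233533 216.48502994011977 -222.2 21.8
green 1 316.0 215.0 -220.8 -34.4
blue 191 361.5445026178011 216.04712041884818 -221.8 -74.9
tray z 0.11759654428948801
hole 865 235 272 167 198
hole3d (np.float64(-0.2124915846372509), np.float64(-0.18228927407666157), np.float64(0.0033934163377699407), np.float64(0.037375229235289055))
bar 0.39733516847062983 [-0.15615652 -0.14474941]
```

View pics/hole.png

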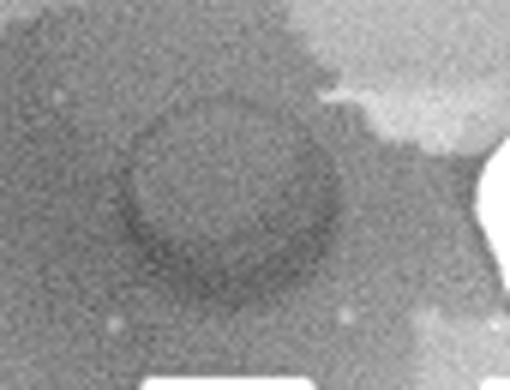

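Hole rim in w3 spans u 235-272 and v 166-201, centre (253.7,183.3). It sits in a row between red (left) and green (right), so closing the jaws along the drawer's y leaves about 9 mm each side. Now I'll fetch the socket.

```bash

python3 -m jog '[[0.4,-176,-263.8,0,0,0,0],[0.4,-176,-263.8,0,0,0,0],[0.4,-176,-263.8,0,0,0,0],[0.4,-176,-263.8,0,0,0,0],[0.4,-176,-263.8,20,0,0,0],[0.4,-176,-263.8,60,0,0,0],[0.4,-176,-263.8,100,0,0,0],[0.4,-176,-263.8,100,0,0,0]]'|sed -n '1,2p;5p'; python3 - <<'E'
from h import *
a=np.load("w3.npz");s=dict(tool_rot=a["R"],tcp_pos=a["t"])
P=planar("wrist",[[253.7,183.3]],.118,s)[0];print("pocket",P,(P-C)@EX,(P-C)@EY)
s=observe();p,d=grab_frame("wrist");np.savez("w4.npz",p=p,d=d,R=s["tool_rot"],t=s["tcp_pos"]);cv2.imwrite("pics/w4.png",p[...,::-1])
print(s["tcp_pos"])
E
```

```text
time_s: 14.6
tcp_pos: [0.4201, 0.3501, 0.1755]
gripper_width: 0.0512
pocket [0.57808387 0.07565425 0.118     ] -0.1916723728413216 0.020765684445472447
[0.42009992 0.35011606 0.17551782]
```

View pics/w4.png

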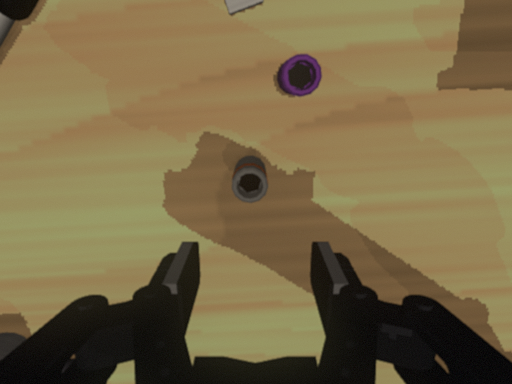

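The wrist view shows the socket between the open jaws. Its top ring is centred at about (250,184).

```bash
python3 - <<'E'
from h import *
a=np.load("w4.npz");s=dict(tool_rot=a["R"],tcp_pos=a["t"])
X=cloud("wrist",a["d"],s)[150:215,220:280].reshape(-1,3);T=X[(X[:,2]>.044)&(X[:,2]<.06)]
print(len(T),((T.min(0)+T.max(0))/2).round(4),T[:,2].max(),np.ptp(T,0))
P=planar("wrist",[[250,184]],.05,s)[0];print(P)
go([P[0],P[1],.050])
E
```

```text
593 [0.4253 0.3518 0.0477] 0.05139138555577771 [0.02797859 0.02746494 0.00737024]
[0.42644165 0.35095789 0.05      ]
t 14.65 shift [  6.3  -2.8 124.6] rot [0.007 0.004 0.004]
```

```bash

python3 -m jog '[[0.4,5,-2,45,0.003,0.002,0],[0.4,5,-2,90,0.003,0.002,0],[0.4,5,-2,122,0.003,0.002,0],[0.4,5,-2,122.5,0.003,0.002,0],[0.4,5,-2,122.5,0.003,0.002,0],[1,5,-2,122.5,0.003,0.002,0],[1,5,-2,122.5,0.003,0.002,0],[1,5,-2,122.5,0.003,0.002,0]]'; python3 -m jog '[[1,0,0,0,0,0,0],[1,0,0,0,0,0,0],[1,0,0,-40,0,0,0],[1,0,0,-80,0,0,0],[1,0,0,-120,0,0,0],[1,0,0,-120,0,0,0],[1,0,0,-120,0,0,0]]'
```

```text
time_s: 15.45
tcp_pos: [0.433, 0.3535, 0.0606]
tool_rot: [[0.998, -0.069, 0.011], [-0.069, -0.998, 0.004], [0.011, -0.005, -1.0]]
wrist_force: [-0.1, -1.7, 5.9]
gripper_width: 0.0257
finger_force: 58.5
time_s: 16.15
tcp_pos: [0.4309, 0.3528, 0.1798]
tool_rot: [[0.998, -0.068, 0.01], [-0.068, -0.998, 0.004], [0.01, -0.005, -1.0]]
wrist_force: [-0.1, -0.8, -2.7]
gripper_width: 0.0254
finger_force: 59.7
```

```bash
python3 - <<'E'
from h import *
s=observe();p,d=grab_frame("wrist");np.savez("w5.npz",p=p,d=d,R=s["tool_rot"],t=s["tcp_pos"])
p2,d2=grab_frame("scene")
u,v=map(int,proj("scene",s["tcp_pos"]));print(u,v,s["tcp_pos"])
c2=p2[v-35:v+45,u-40:u+40]
cv2.imwrite("pics/w5.png",np.hstack([cv2.resize(p[140:384,156:356,::-1],(400,488)),cv2.resize(c2[...,::-1],(390,488),interpolation=cv2.INTER_CUBIC)]))
E
```

```text
378 189 [0.43090827 0.35275036 0.17976728]
```

View pics/w5.png

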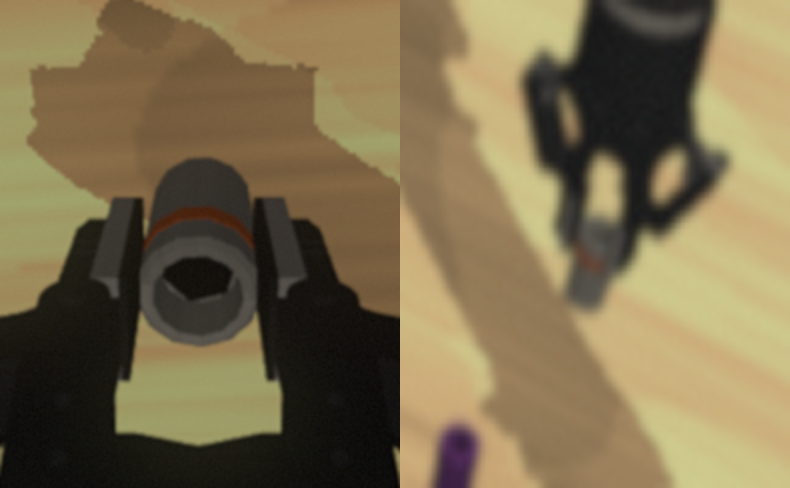

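```bash
python3 - <<'E'
from h import *
a=np.load("w5.npz");s=dict(tool_rot=a["R"],tcp_pos=a["t"]);p,d=a["p"],a["d"]
R,t=a["R"],a["t"]
X=(cloud("wrist",d,s)-t)@R*1000
W=X[215:315,222:290];g=W[(W[...,2]>5)&(W[...,2]<14)&(np.abs(W[...,1])<14.5)]
print("top ring",len(g),g.min(0),g.max(0),"mid",(g.min(0)+g.max(0))/2)
for z in(.005,.0105): print((planar("wrist",[[255,285]],t[2]-z,s)[0]-t)@R*1000)
W=X[215:315,222:290];g=W[(W[...,2]>5)&(W[...,2]<65)&(np.abs(W[...,1])<14.5)];
for lo in range(5,65,6):
    h=g[(g[:,2]>=lo)&(g[:,2]<lo+6)]
    if len(h)>5: print(lo,len(h),h[:,0].min().round(1),h[:,0].max().round(1),h[:,1].min().round(1),h[:,1].max().round(1))
b=np.load("w3.npz");sb=dict(tool_rot=b["R"],tcp_pos=b["t"])
print("pocket in tool w3",(planar("wrist",[[253.7,183.3]],.118,sb)[0]-b["t"])@b["R"]*1000)
E
python3 t.py
```

```text
top ring 1771 [-21.61650824 -12.56148923   5.01418274] [11.85651021 14.42034001 13.99757646] mid [-4.87999901  0.92942539  9.5058796 ]
[-2.81335814  1.58086192  4.96421309]
[-6.31381478  1.58639557 10.42884919]
5 776 -20.2 11.7 -12.3 14.4
11 1402 -21.6 11.9 -12.8 14.4
17 1279 -17.9 11.6 -13.3 14.3
23 396 -16.8 8.1 -11.4 14.2
29 269 -3.8 6.2 -11.6 14.5
35 237 -4.1 6.3 -11.5 14.5
41 199 -3.6 6.1 -11.1 14.3
47 189 -3.9 6.3 -11.0 14.2
53 171 -3.9 6.1 -10.9 14.5
59 13 -3.2 5.5 -10.4 12.4
pocket in tool w3 [ -3.1195957    0.59628271 161.87680808]
374 [-288.47376095 -282.04072291 -275.79978135]
```

```bash
python3 - <<'E'
from h import *
b=np.load("w3.npz");t=b["t"]+b["R"]@np.array([.0039,-.001,0]);t[2]=.25
print(t);go(t)
E
```

```text
[0.58502329 0.07690047 0.25      ]
t 16.3 shift [174.2 263.3 -72.7] rot [-0.001 -0.005 -0.   ]
```

```bash
python3 -m jog '[[1,0,0,-40,0,0,0],[1,20,30,-73,0,-0.005,0],[1,174,263,-73,0,-0.005,0],[1,174,263,-73,0,-0.005,0],[1,174,263,-73,0,-0.005,0],[1,174,263,-73,0,-0.005,0],[1,174,263,-73,0,-0.005,0],[1,174,263,-73,0,-0.005,0]]'|head -2;  python3 -m jog '[[1,0,0,0,0,0,0],[1,0,0,0,0,0,0],[1,0,0,0,0,0,0]]'; python3 -c "
from h import *
go([.58502329,.07690047,.215])"
```

```text
time_s: 17.1
tcp_pos: [0.5864, 0.0722, 0.2493]
time_s: 17.4
tcp_pos: [0.5844, 0.0797, 0.2503]
tool_rot: [[0.998, -0.066, -0.0], [-0.066, -0.998, 0.004], [-0.0, -0.004, -1.0]]
wrist_force: [-0.1, 0.3, -1.4]
gripper_width: 0.0253
finger_force: 59.7
t 17.4 shift [ 0.8  2.9 35.3] rot [-0.004  0.     0.002]
```

```bash
python3 -m jog '[[1,0.8,2.9,20,-0.004,0,0.002],[1,0.8,2.9,35,-0.004,0,0.002],[1,0.8,2.9,35,-0.004,0,0.002],[1,0.8,2.9,35,-0.004,0,0.002]]'|head -2; python3 - <<'E'
from h import *
s=observe();p,d=grab_frame("wrist");np.savez("w6.npz",p=p,d=d,R=s["tool_rot"],t=s["tcp_pos"])
cv2.imwrite("pics/w6.png",cv2.resize(p[...,::-1],(800,600),interpolation=cv2.INTER_CUBIC));print(s["tcp_pos"],s["tool_rot"])
E
```

```text
time_s: 17.8
tcp_pos: [0.5856, 0.076, 0.216]
[0.58563311 0.07602187 0.21596184] [[ 9.97642064e-01 -6.86268034e-02  8.21123743e-04]
 [-6.86259256e-02 -9.97641906e-01 -1.05321751e-03]
 [ 8.91466406e-04  9.94383709e-04 -9.99999108e-01]]
```

View pics/w6.png

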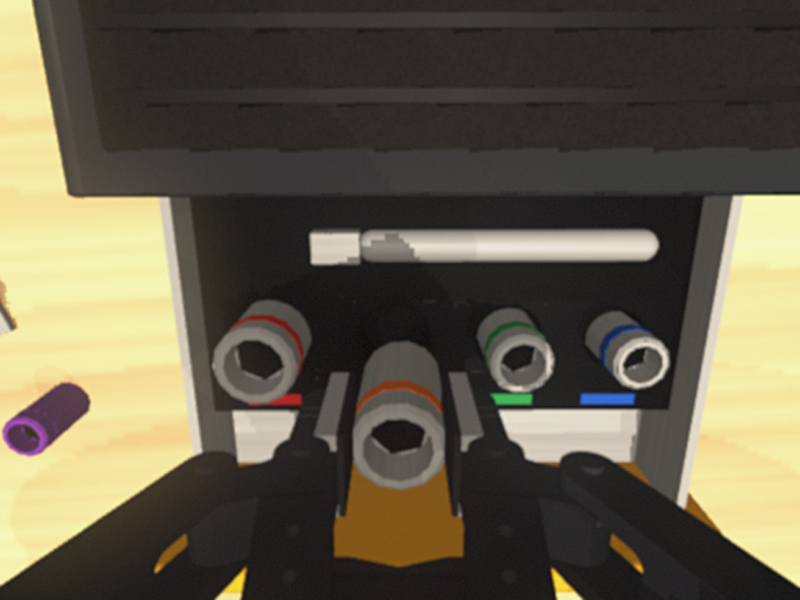

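```bash
python3 - <<'E'
from h import *
a=np.load("w6.npz");R,t=a["R"],a["t"];s=dict(tool_rot=R,tcp_pos=t);p,d=a["p"],a["d"]
X=(cloud("wrist",d,s)-t)@R*1000; top=(t[2]-.146)*1000
out={}
for n,(u,v) in dict(red=(165,233),green=(333,230),blue=(409,231)).items():
    P=(planar("wrist",[[u,v]],.146,s)[0]-t)@R*1000
    W=X[v-40:v+35,u-30:u+30];g=W[(W[...,2]>top-6)&(W[...,2]<top+4)]
    mid=(g.min(0)+g.max(0))/2;out[n]=P;print(n,"ray",P.round(1),"depth mid",mid.round(1),len(g),np.ptp(g,0).round(1))
r,g=out["red"],out["green"];print("sep",np.linalg.norm(r-g),"pocket",(r+(g-r)*54.5/104.5).round(1))
# held socket: fit circle to front surface points
g=X[215:315,222:290].reshape(-1,3);g=g[(g[:,2]>30)&(g[:,2]<58)&(np.abs(g[:,1])<16)&(g[:,0]>-6)&(g[:,0]<10)]
A=np.c_[2*g[:,:2],np.ones(len(g))];b=(g[:,:2]**2).sum(1);c=np.linalg.lstsq(A,b,rcond=None)[0];print("held circle",c[:2],"r",np.sqrt(c[2]+c[0]**2+c[1]**2),len(g))
print("held ray",(planar("wrist",[[256,284.8]],t[2]-.0105,s)[0]-t)@R*1000)
E
```

```text
red ray [ -8.4 -52.8  69.9] depth mid [ -9.5 -54.8  71.3] 1209 [32.4 32.9  5.4]
green ray [-6.5 48.7 70. ] depth mid [-8.7 49.3 71.3] 711 [25.4 24.7  5.3]
blue ray [-7.2 94.7 70. ] depth mid [-7.9 95.8 71.4] 604 [21.9 22.6  5.1]
sep 101.48466033205571 pocket [-7.4  0.1 70. ]
held circle [-7.87185243  2.04787353] r 13.68691965549662 1012
held ray [-6.25370858  2.02004341 10.49644309]
```

```bash
python3 -m jog '[[1,-1.2,-2.5,10,0,0,0],[1,-1.2,-2.5,22,0,0,0],[1,-1.2,-2.5,30,0,0,0],[1,-1.2,-2.5,32,0,0,0],[1,-1.2,-2.5,32,0,0,0],[1,-1.2,-2.5,32,0,0,0]]'; cat > m.py <<'E'
from h import *
s=observe();R,t=np.array(s["tool_rot"]),np.array(s["tcp_pos"]);p,d=grab_frame("wrist");np.savez("w7.npz",p=p,d=d,R=R,t=t)
X=(cloud("wrist",d,s)-t)@R*1000; top=(t[2]-.146)*1000
def mid(y0,rad):
    m=(X[...,2]>top-6)&(X[...,2]<top+4)&(np.hypot(X[...,0]+8,X[...,1]-y0)<rad+9);g=X[m];return (g.min(0)+g.max(0))/2,np.ptp(g,0)
r,g=mid(-54,16.5),mid(50,12.5);print(r,g);q=r[0]+(g[0]-r[0])*54.5/104.5
g=X[210:320,215:297].reshape(-1,3);g=g[(g[:,2]>30)&(g[:,2]<56)&(np.abs(g[:,1])<17)&(g[:,0]>-6)&(g[:,0]<10)]
A=np.c_[2*g[:,:2],np.ones(len(g))];b=(g[:,:2]**2).sum(1);c=np.linalg.lstsq(A,b,rcond=None)[0]
print("pocket",q[:2].round(2),"held",c[:2].round(2),"r",np.sqrt(c[2]+c[0]**2+c[1]**2),len(g),"move",(q[:2]-c[:2]).round(2))
E
python3 m.py
```

```text
time_s: 18.45
tcp_pos: [0.5854, 0.0777, 0.1845]
tool_rot: [[0.998, -0.07, 0.002], [-0.07, -0.998, -0.001], [0.003, 0.001, -1.0]]
wrist_force: [0.3, -0.1, -1.7]
gripper_width: 0.0254
finger_force: 59.7
(array([ -9.39813812, -52.96631568,  39.80202814]), array([33.24661504, 32.56709437,  5.38676683])) (array([-7.89717535, 51.06921658, 39.73856362]), array([24.72034299, 24.82788896,  5.50757689]))
pocket [-8.62  1.29] held [-7.84  2.03] r 13.652782259109761 962 move [-0.77 -0.74]
```

```bash
python3 -m jog '[[1,-0.8,-0.7,0,0,0.003,0],[1,-0.8,-0.7,3,0,0.003,0],[1,-0.8,-0.7,5,0,0.003,0],[1,-0.8,-0.7,7,0,0.003,0],[1,-0.8,-0.7,8,0,0.003,0],[1,-0.8,-0.7,9,0,0.003,0],[1,-0.8,-0.7,9,0,0.003,0]]'
```

```text
time_s: 19.2
tcp_pos: [0.5844, 0.0784, 0.1751]
tool_rot: [[0.998, -0.07, 0.005], [-0.07, -0.998, -0.001], [0.005, 0.001, -1.0]]
wrist_force: [-0.4, -0.0, -2.3]
gripper_width: 0.0256
finger_force: 59.7
```

```bash
python3 -m jog '[[1,0,0,2,0,0,0],[1,0,0,4,0,0,0],[1,0,0,6,0,0,0],[1,0,0,8,0,0,0],[1,0,0,8,0,0,0]]'
```

```text
time_s: 19.7
tcp_pos: [0.5842, 0.0784, 0.1669]
tool_rot: [[0.998, -0.07, 0.004], [-0.07, -0.998, -0.002], [0.004, 0.001, -1.0]]
wrist_force: [0.1, -0.4, -1.8]
gripper_width: 0.0256
finger_force: 59.7
```

In the bore: the bottom is about 11 mm below the tray top with no side force. I'll continue to the floor gently.

```bash
python3 -m jog '[[1,0,0,2,0,0,0],[1,0,0,4,0,0,0],[1,0,0,6,0,0,0],[1,0,0,7,0,0,0],[1,0,0,8,0,0,0],[1,0,0,8,0,0,0]]'; python3 -m jog '[[1,0,0,1,0,0,0],[1,0,0,1,0,0,0]]' | sed -n '2p;4p'
```

```text
time_s: 20.3
tcp_pos: [0.5844, 0.0784, 0.1591]
tool_rot: [[0.998, -0.07, 0.005], [-0.07, -0.998, -0.001], [0.005, 0.001, -1.0]]
wrist_force: [-0.1, -1.3, -1.9]
gripper_width: 0.0252
finger_force: 59.7
tcp_pos: [0.5845, 0.0784, 0.1582]
wrist_force: [-1.0, 0.1, -0.8]
```

```bash
python3 -m jog '[[1,0,0,1,0,0,0],[1,0,0,1,0,0,0]]' | sed -n '2p;4p'; python3 -m jog '[[1,0,0,0.7,0,0,0],[1,0,0,0.7,0,0,0]]' | sed -n '2p;4p'
```

```text
tcp_pos: [0.5845, 0.0784, 0.1572]
wrist_force: [0.5, -0.0, -2.4]
tcp_pos: [0.5847, 0.0784, 0.1568]
wrist_force: [-0.3, -0.4, -1.2]
```

```bash
python3 -m jog '[[1,0,0,0.7,0,0,0],[1,0,0,0.7,0,0,0]]' | sed -n '2p;4p'; python3 -m jog '[[1,0,0,0.6,0,0,0],[1,0,0,0.6,0,0,0]]' | sed -n '2p;4p'
```

```text
tcp_pos: [0.5851, 0.0784, 0.1567]
wrist_force: [-0.6, -0.2, 4.4]
tcp_pos: [0.5856, 0.0784, 0.1566]
wrist_force: [-0.5, -0.9, 5.3]
```

The floor is felt at TCP z=0.1567 (+5 N), as predicted. I'll ease off, open narrowly and lift.

```bash
python3 -m jog '[[1,-0.8,0,-1,0,0,0],[0.55,-0.8,0,-1,0,0,0],[0.55,-0.8,0,-1,0,0,0],[0.55,-0.8,0,-1,0,0,0],[0.55,-0.8,0,-15,0,0,0],[0.55,-0.8,0,-40,0,0,0],[0.55,-0.8,0,-80,0,0,0],[1,-0.8,0,-110,0,0,0]]' | sed -n '2p;4,5p'; python3 - <<'E'
from h import *
s=observe();p,d=grab_frame("wrist");R,t=s["tool_rot"],np.array(s["tcp_pos"])
X=cloud("wrist",d,s)-C;e,f=X@EX,X@EY;z=X[...,2]
for n,y in(("red",76),("orange",21.5),("green",-28.5),("blue",-75)):
    m=(np.abs(f*1000-y)<20)&(z>.13)&(z<.16)&(e>-.225)&(e<-.165);print(n,m.sum(),np.percentile(z[m],[50,95]).round(4) if m.sum() else 0, (e[m].min(),e[m].max()) if m.sum() else 0)
cv2.imwrite("pics/w8.png",p[...,::-1])
go(cab(-.33,0,.25))
E
```

```text
tcp_pos: [0.5837, 0.079, 0.2684]
wrist_force: [1.2, -0.3, 0.3]
gripper_width: 0.025
red 1609 [0.1413 0.1463] (np.float64(-0.2093146877488925), np.float64(-0.1760084329015612))
orange 1156 [0.1412 0.1462] (np.float64(-0.20658777877254786), np.float64(-0.1784499096427675))
green 967 [0.1407 0.1461] (np.float64(-0.20395332537125815), np.float64(-0.17885050257798074))
blue 836 [0.1406 0.1459] (np.float64(-0.20263921363560364), np.float64(-0.18034537236202935))
t 22.15 shift [-146.7   25.7   21.4] rot [-0.001 -0.017 -0.002]
```

View pics/w8.png

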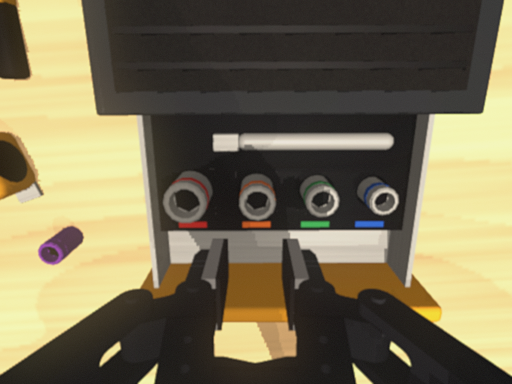

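The wrist view shows the orange socket at (258,197), seated at the same height as its neighbours (tops at 146 mm). Now I'll go in front of the drawer, fingers shut.

```bash
python3 -m jog '[[1,-60,12,21,0,-0.01,0],[1,-110,25,21,0,-0.01,0],[1,-147,25.7,21,0,-0.01,0],[1,-147,25.7,21,0,-0.01,0],[1,-147,25.7,60,0,-0.01,0],[1,-147,25.7,105,0,-0.01,0],[1,-147,25.7,132,0,-0.01,0],[1,-147,25.7,132,0,-0.01,0]]' | sed -n '2,4p'; python3 f.py; python3 -c "
from h import *
go(cab(-.305,0,.139))"
```

```text
tcp_pos: [0.4331, 0.0628, 0.1301]
tool_rot: [[0.998, -0.069, -0.012], [-0.07, -0.998, -0.001], [-0.012, 0.002, -1.0]]
wrist_force: [-0.6, -0.8, 0.2]
x -335.44 y -1.95 z 130.1 Fx -0.56
t 22.95 shift [30.3 -2.  -9.2] rot [ 0.002  0.012 -0.001]
```

```bash
python3 -m jog '[[1,20,-2,-9,0,0.012,0],[1,29,-2,-9,0,0.012,0],[1,33,-2,-9,0,0.012,0],[1,37,-2,-9,0,0.012,0],[1,42,-2,-9,0,0.012,0],[1,48,-2,-9,0,0.012,0],[1,55,-2,-9,0,0.012,0],[1,63,-2,-9,0,0.012,0]]' | sed -n '2,4p'; python3 f.py; python3 -m jog '[[1,8,0,0,0,0,0],[1,16,0,0,0,0,0],[1,24,0,0,0,0,0],[1,32,0,0,0,0,0],[1,40,0,0,0,0,0],[1,48,0,0,0,0,0],[1,55,0,0,0,0,0],[1,60,0,0,0,0,0]]' | sed -n '2,4p'; python3 f.py
```

```text
tcp_pos: [0.4987, 0.0606, 0.1412]
tool_rot: [[0.998, -0.07, 0.006], [-0.07, -0.998, -0.002], [0.006, 0.001, -1.0]]
wrist_force: [-2.0, 1.3, 0.6]
x -269.88 y 0.39 z 141.2 Fx -2.11
tcp_pos: [0.5577, 0.0565, 0.1414]
tool_rot: [[0.998, -0.07, 0.004], [-0.07, -0.998, -0.002], [0.004, 0.002, -1.0]]
wrist_force: [-6.4, 1.2, 1.5]
x -210.72 y 0.23 z 141.4 Fx -6.45
```

```bash
python3 -m jog '[[1,5,0,0,0,0,0],[1,11,0,0,0,0,0],[1,17,0,0,0,0,0],[1,23,0,0,0,0,0],[1,28,0,0,0,0,0],[1,32,0,0,0,0,0],[1,35,0,0,0,0,0],[1,38,0,0,0,0,0]]' >/dev/null; python3 f.py &&  python3 -m jog '[[1,2,0,0,0,0,0],[1,4,0,0,0,0,0],[1,6,0,0,0,0,0],[1,8,0,0,0,0,0],[1,9,0,0,0,0,0],[1,9,0,0,0,0,0]]'  >/dev/null; python3 f.py; python3 -c "
from h import *
print(np.round(observe()['tool_rot'],3))"
```

```text
x -174.19 y 0.27 z 141.5 Fx -8.48
x -165.1 y 0.31 z 141.5 Fx -6.98
[[ 0.998 -0.07   0.002]
 [-0.07  -0.998 -0.002]
 [ 0.002  0.002 -1.   ]]
```

```bash
python3 -m jog '[[1,1.5,0,0,0,0,0],[1,3,0,0,0,0,0],[1,4.5,0,0,0,0,0],[1,5.5,0,0,0,0,0],[1,5.8,0,0,0,0,0],[1,5.8,0,0,0,0,0]]' >/dev/null;python3 f.py &&
python3 -m jog '[[1,0.4,0,0,0,0,0],[1,0.4,0,0,0,0,0]]' >/dev/null && python3 f.py &&
python3 -m jog '[[1,0.4,0,0,0,0,0],[1,0.4,0,0,0,0,0]]' >/dev/null && python3 f.py &&
python3 -m jog '[[1,0.4,0,0,0,0,0],[1,0.4,0,0,0,0,0]]' >/dev/null && python3 f.py
```

```text
x -159.36 y 0.32 z 141.5 Fx -7.89
x -158.84 y 0.33 z 141.5 Fx -6.27
x -158.26 y 0.34 z 141.5 Fx -6.57
x -157.72 y 0.37 z 141.5 Fx -5.6
```

```bash
python3 -m jog '[[1,0.3,0,0,0,0,0],[1,0.3,0,0,0,0,0]]' >/dev/null && python3 f.py && python3 -m jog '[[1,0.2,0,0,0,0,0],[1,0.2,0,0,0,0,0]]' >/dev/null && python3 f.py
```

```text
x -157.66 y 0.32 z 141.5 Fx -7.07
x -157.6 y 0.33 z 141.5 Fx -7.61
```

Motion has stalled at -157.6 while force builds to 7.6 N: that is the stop, so it's past the latch. I'll withdraw.

```bash

python3 -m jog '[[1,-30,0,0,0,0,0],[1,-80,0,0,0,0,0],[1,-125,0,0,0,0,0],[1,-125,0,-50,0,0,0],[1,-125,0,-80,0,0,0],[1,-125,0,-80,0,0,0],[1,-125,0,-80,0,0,0]]' | head -2; python3 t.py; python3 -m jog '[[1,0,0,0,0,0,0],[1,0,0,0,0,0,0],[1,0,0,0,0,0,0],[1,0,0,0,0,0,0]]' | head -1; python3 t.py
python3 -c "
import numpy as np,cv2
p=np.load('top1.npz')['p'];cv2.imwrite('pics/t9.png',cv2.resize(p[...,::-1],(768,576)))"
```

```text
time_s: 28.25
tcp_pos: [0.4891, 0.0615, 0.2226]
389 [-160.67904187 -154.06886208 -147.13226095]
time_s: 28.7
392 [-160.65113541 -154.16038851 -147.11298334]
```

View pics/t9.png

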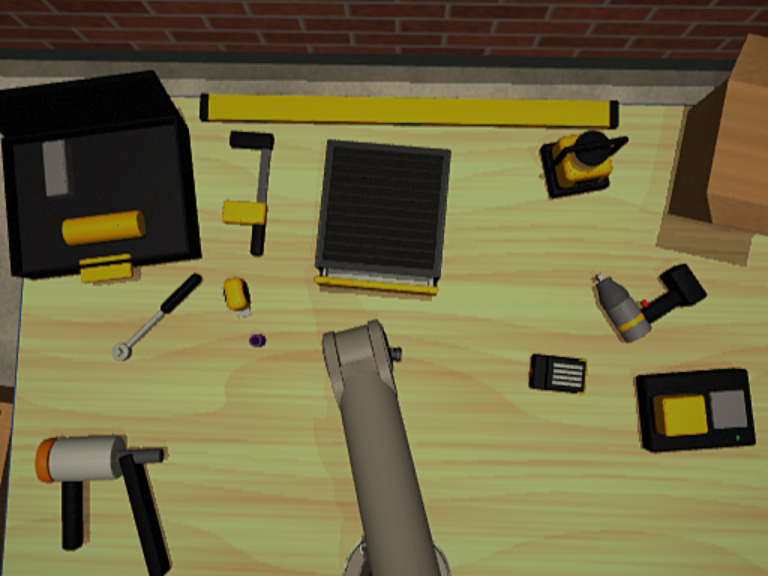

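The drawer front is back at its latched position (rows 275-293, -160.7 mm) and holding. Nothing else has moved and the arm is clear.

```bash
python3 -c "
from plant import finish_job
print(finish_job())"
```

```text
the job is handed in; nothing more can be done
None
```

The orange-band socket is standing fully down in its own pocket and the drawer is shut and holding by itself; the other sockets and bench tools look unmoved, and I handed the job in at about 29 s.

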